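Grease a linear-slide carriage through its tilted nipple

TASK

The carriage of the linear slide has to be greased, and it must not roll away under the push: first lay the loose square stop bar centrally across the rail into the two slotted brackets and let go of it, then slide the carriage along the rail until it rests against the bar. Then take the push-type grease gun out of its cup, press its coupler squarely onto the tilted nipple until it snaps on, keep pushing until most of the gun's spring stroke is used up, and finish like that: still gripping the gun and holding it pressed in, with the carriage against the bar. Leave the tube block, the small carton and the timer where they stand.

Things in the scene. Friction and masses are not known exactly. Their poses are not given: they have to be found in the camera images.
- slide_base: Fixed linear slide: plate 240 x 150 mm on a grey bed, plate top 44 mm above the table, with a 22 mm wide steel rail (top at 59 mm) along its middle. Origin: centre of the underside, on the table; x along the rail away from the robot (turned up to 0.2 rad), y across, z up. Two painted brackets at x = +48, y = -55 and +55 mm, each 46 mm along x, 20 mm along y, top at 90 mm, have slots open at the top.
- slot_seat (a point): Where the middle of the stop bar belongs: on the fixed slide, half-way between the two bracket slots, 80 mm above the table. Axes as slide_base: the bar then lies along y. The slots are 18 mm wide along x, floor 72 mm above the table, straight up to 83 mm, then flaring to 29 mm at 90 mm.
- stop_bar_mid (a point): Centre of the loose square steel stop bar, 16 x 150 x 16 mm, about 0.25 kg, long along its own y. At the start it lies flat on the table beside the slide, left or right; its centre is 8 mm above what it lies on. The same either way round.
- carriage (a joint): Position of the carriage along the rail (m), growing along slide_base x (away from the robot). It starts between 0 and 0.018; with the bar in its slots the carriage meets the bar at 0.057 to 0.059; with no bar it runs on to 0.100. Rail drag 2 N, no spring.
- carriage_near_face (a point): Middle of the carriage's near end face (black end cap towards the robot), 72 mm above the table: push here along slide_base +x. The carriage is 84 mm long, 60 mm wide (end caps 57), from 50 to 84 mm above the table; axes as slide_base.
- nipple_tip (a point): Brass button-head grease nipple on top of the carriage, moving with it. Origin: centre of its tip, 121 mm above the table; z points out along its axis, leaning 30 degrees from vertical towards slide_base -x (the robot); y is slide_base y. Head 16 mm across (tip 8 mm, widening over 6 mm), 9 mm neck behind it, hexagon 22 mm below the tip.
- gun_stand: Fixed grey cup that holds the grease gun upright, nose down, left or right of the slide; origin at the centre of its underside. 52 mm diameter, rim 70 mm above the table, foot 80 mm diameter, bore 36 mm. Lift the gun 70 mm to clear it.
- gun_grip (a point): Middle of the round grip of the loose grease gun (28 mm diameter, 0.35 kg): z along the gun's axis from nose to rear cap, up at the start, when this point is 106 mm above the table. The grip runs 20 mm up and 28 mm down from here; below it is a 44 mm collar, 8 mm thick, that rests on the cup's rim; the black rear cap ends 30 mm above this point.
- coupler_seat (a point): Seat inside the coupler at the gun's nose, on its axis, axes as gun_grip (z points back to the grip); 76 mm in front of gun_grip when the spring is relaxed. The coupler's flared mouth is 19 mm farther forward: 30 mm outside, 26 mm inside at the rim, closing to 19 mm. With the coupler snapped on, this point lies within 1 to 2 mm of the nipple's tip.
- gun_coupler (a joint): How far the coupler is pushed back into the gun against its spring (m): 0 relaxed, 0.014 at the stop. Four spring jaws in the coupler, 10 mm in front of its seat, first ride over the nipple's head and snap behind it at 6 to 10 N; then the gun's spring begins to yield at 12 N and reaches 18 N at the stop.
- tube_block: Loose drilled tube block, 48 x 72 x 28 mm, near the table's front edge, right of the slide's near end; origin at the centre of its underside. Leave it.
- carton: Loose small white carton, 44 x 44 x 34 mm, right of the slide's far end; origin at the centre of its underside. Leave it.
- bench_timer: Loose white timer, 62 x 62 x 22 mm, near the table's front edge on the left; origin at the centre of its underside. Leave it.
There are look-alikes about, which are no part of the job. Of the things that look like the part that bears gun_grip, the smaller one is meant.

How it is judged (in metres and radians):
On the way, in this order (a step that is already met when the one before it is completed fails the run):
1. the stop bar lies in both slots across the rail, let go (x of stop_bar_mid in the frame of slide_base between 0.044 and 0.052 m and z of stop_bar_mid in the frame of slide_base between 0.077 and 0.083 m and y of stop_bar_mid in the frame of slide_base between -0.012 and 0.012 m and angle between the y axis of stop_bar_mid and the y axis of slide_base, either way round below 0.07 rad and contact force between the fingers and stop_bar below 0.5 N), for 0.2 s.
2. the carriage rests against the bar (x of stop_bar_mid in the frame of slide_base between 0.044 and 0.052 m and z of stop_bar_mid in the frame of slide_base between 0.077 and 0.083 m and y of stop_bar_mid in the frame of slide_base between -0.012 and 0.012 m and angle between the y axis of stop_bar_mid and the y axis of slide_base, either way round below 0.07 rad and value of joint carriage above 0.0545 m), for 0.2 s.
3. the coupler has snapped onto the nipple (x of stop_bar_mid in the frame of slide_base between 0.044 and 0.052 m and z of stop_bar_mid in the frame of slide_base between 0.077 and 0.083 m and y of stop_bar_mid in the frame of slide_base between -0.012 and 0.012 m and angle between the y axis of stop_bar_mid and the y axis of slide_base, either way round below 0.07 rad and distance between coupler_seat and nipple_tip below 0.003 m and angle between the z axis of coupler_seat and the z axis of nipple_tip, either way round below 0.12 rad), for 0.1 s.
At the end, for the whole second after the job is handed in: Bar in both slots (within 4 mm along the rail, 12 mm across, 3 mm in height, 4 degrees); carriage against it (joint above 0.0545); coupler snapped on (seat within 3 mm of the nipple tip, axes within 7 degrees); gun spring in by more than 8 of 14 mm; gun at rest, still gripped; arm off the bar (all of step 3 and value of joint carriage above 0.0545 m and value of joint gun_coupler above 0.008 m and contact force between the fingers and grease_gun above 2 N and contact force between the arm and stop_bar below 0.5 N and linear speed of grease_gun below 0.02 m/s); the arm keeps its last pose, push and grip.
It fails at once if the drilled tube block is pushed more than 30 mm (distance of tube_block from where it was at the start of the episode above 0.03 m).
It fails at once if the small carton is pushed more than 30 mm (distance of carton from where it was at the start of the episode above 0.03 m).
It fails at once if the timer is pushed more than 30 mm (distance of bench_timer from where it was at the start of the episode above 0.03 m).
It also fails if it takes over 72 s, if anything falls off the work surface, if the arm or the gripper's body presses on something with over 40 N, if the wrist force passes 120 N, or if a joint passes its speed limit or range.

ROBOT

A 6-joint arm with a two-finger parallel gripper is mounted at the origin on a cart in front of the work surface, level with it; the furniture and walls round the work are solid. World frame = base frame: x ahead of the robot, y to its left, z up, the work surface at z = 0. Lengths are in mm, angles in degrees, forces in N, time in s.
With the tool pointing down it reaches from about 375 to 900 mm from the base axis. Payload 3.1 kg.
Tool frame: the origin (TCP) lies at the centre of the arm's flange, where the gripper is bolted on; the fingertips stand r.tip_extent ahead of it and the grasp point (between the pads) lies 155 mm ahead of it (r.tip_extent is the distance from the TCP to the fingertips, in mm); z points along the fingers, y is the line along which they close (so a half turn about z gives the same grasp; the last joint's range is limited). The gripper opens to 85 mm and grips with 20 to 120 N. Pads are 22 mm wide; open, the fingers measure 114 mm over their backs; the gripper's body (76 mm by 85 mm) begins 54 mm behind the grasp point. The pads swing forward as they close: fully open they stand 13 mm farther back than shut.
Start: joints at [-82.936, 30.224, 82.088, -0, 67.689, -10.227], TCP at [185.798, -596.722, 404.71] pointing down, gripper open.
Joint ranges: [-176.69, 176.69], [-43.24, 126.21], [12.49, 139.97], [-82, 262], [0, 151.66], [-163.58, 163.58]. Speed limits (degrees/s): [159.86, 159.86, 180, 180, 180, 180].

INTERFACE

Orientations are given as a 3x3 rotation matrix whose columns are the frame's x, y, z axes.
In Python, from rig import r, fingers, kin, monitor, read_camera, boxes_of, cut_out gives the robot as it stands. The module is installed in compiled form; this text tells all that it offers. Calls block until the motion is done:
- r.reach(position, orientation): joint-space move of the TCP to a pose.
- r.movel(position, rot=None, feed=150): straight line of the TCP; rot=None keeps the orientation; feed is the mean speed in mm/s.
- r.movej(angles): joint-space move.
- fingers.move_gripper(opening, squeeze=None): finger opening in mm; squeeze is the grip in N (None keeps the last); returns when the fingers have stopped.
- r.sleep(seconds).
- kin.ik(position, orientation): joint angles nearest the present ones, or None.
- monitor.observe(): the state.
- read_camera(name): name is "side" or "top"; returns a dict with "color" (480x640x3 uint8, blue, green, red), "K" (3x3 intrinsics, pixels), "pose" (4x4, takes a point from camera to world coordinates). Camera axes: x right, y up, looking along -z (the intrinsics and any distortion apply to the point x, -y, -z); pixel columns grow to the right and rows downward; lengths in mm; the calibration is good to about 2 mm. A picture is of the moment at which its call begins. There is no depth.
A pose or a line that the arm cannot do raises r.PlanningError and nothing moves.
- r.job_done(): hands the job in; it is judged then, once.
Trained networks look in the newest picture that a camera, given by its name, has taken for a name from the list of things; names that differ only in an ending like _2 or _b are one class to them, and where a whole thing is asked for, a point or a joint stands for the part that bears it (a point fixed in the world has none). Each returns a list of dicts, best first, with "score" (0 to 1); they miss things now and then, are a little off and sometimes report something else, mostly with a low value. They report only what shows in the picture. A call takes as long as a camera call. They do not tell look-alikes from the thing itself.
- boxes_of(name, camera): "location" ([x, y, z] in mm, in world coordinates, good to about 4 mm: the middle of the surface that is visible of it).
- cut_out(name, camera): "region" (480x640 bool, what is visible of it).
The state is a dict: "t": time; "joint_pos": joint angles; "joint_vel": joint speeds; "joint_torque": joint torques, N m; "tool_pos": TCP position; "ee_rot": TCP orientation; "contact_force": force on the tool from outside, world axes, zero at the start; "ft_torque": the same for the moment, N m; "width": finger opening in mm; "grasp_force": force on a finger pad.
Only numpy, scipy, OpenCV 4.12 (cv2) and the standard library are available. Lean on these libraries where they do the work, as an engineer would, in place of code of your own. Each camera call takes 0.05 s, during which the arm holds its last target. There are 200 camera calls.

## Working session

There is one attempt and no reset: what is moved stays moved. The work goes in short steps, each a Python script; the robot and the scene stay as the last script left them, time stands still between calls to the robot, and variables do not carry over. Pictures are saved under pics/ and viewed, at most 10 in all, crops included, and the job is handed in when it is done.

```bash
mkdir -p pics; ls; python3 - <<'E'
from rig import r, fingers, kin, monitor, read_camera, boxes_of, cut_out
import cv2,numpy as np
print(r.tip_extent)
for c in ("top","side"):
    d=read_camera(c); cv2.imwrite(f"pics/{c}0.png",d["color"]); print(c,d["K"].tolist(),np.round(d["pose"],3).tolist(),[k for k in d])
    for n in ("slide_base","stop_bar_mid","carriage","nipple_tip","gun_stand","gun_grip","tube_block","carton","bench_timer"):
        print(n,[(np.round(b["location"]).tolist(),round(b["score"],2)) for b in boxes_of(n,c)][:4])
print(monitor.observe()["t"])
E
```

```text
pics
173.4
top [[590.8618853311137, 0.0, 327.54977734399785], [0.0, 590.8618853311137, 243.463157621607], [0.0, 0.0, 1.0]] [[-0.005, 0.997, -0.078, 494.551], [-1.0, -0.005, -0.0, 5.264], [-0.0, 0.078, 0.997, 1370.25], [0.0, 0.0, 0.0, 1.0]] ['color', 'K', 'pose']
slide_base [([616.0, 2.0, 51.0], 0.87), ([565.0, 10.0, 83.0], 0.24)]
stop_bar_mid [([560.0, -331.0, 12.0], 0.72)]
carriage [([562.0, 9.0, 84.0], 0.82), ([709.0, -230.0, 30.0], 0.36), ([493.0, 357.0, 116.0], 0.15)]
nipple_tip [([566.0, 0.0, 83.0], 0.57), ([354.0, 230.0, 21.0], 0.18)]
gun_stand [([487.0, 342.0, 8.0], 0.65)]
gun_grip [([795.0, 128.0, 126.0], 0.96), ([492.0, 356.0, 113.0], 0.84)]
tube_block [([388.0, -165.0, 25.0], 0.8), ([487.0, 341.0, 8.0], 0.38), ([711.0, -234.0, 33.0], 0.27)]
carton [([709.0, -233.0, 31.0], 0.84)]
bench_timer [([353.0, 231.0, 20.0], 0.63), ([566.0, 3.0, 88.0], 0.4)]
side [[563.205715840351, 0.0, 321.217708771787], [0.0, 563.205715840351, 242.9427595630546], [0.0, 0.0, 1.0]] [[-0.997, 0.059, -0.059, 502.44], [-0.083, -0.666, 0.742, 1033.467], [0.005, 0.744, 0.668, 1039.699], [0.0, 0.0, 0.0, 1.0]] ['color', 'K', 'pose']
slide_base [([618.0, 32.0, 47.0], 0.57)]
stop_bar_mid [([560.0, -334.0, 16.0], 0.7)]
carriage [([569.0, 20.0, 82.0], 0.82)]
nipple_tip [([491.0, 370.0, 106.0], 0.74), ([563.0, 18.0, 85.0], 0.56)]
gun_stand [([488.0, 381.0, 15.0], 0.74), ([562.0, -337.0, 15.0], 0.21)]
gun_grip [([491.0, 373.0, 107.0], 0.94), ([799.0, 142.0, 99.0], 0.68)]
tube_block [([381.0, -150.0, 29.0], 0.97)]
carton [([710.0, -228.0, 36.0], 0.88)]
bench_timer [([354.0, 234.0, 20.0], 0.87), ([565.0, 18.0, 86.0], 0.48)]
1.0
```

View pics/top0.png

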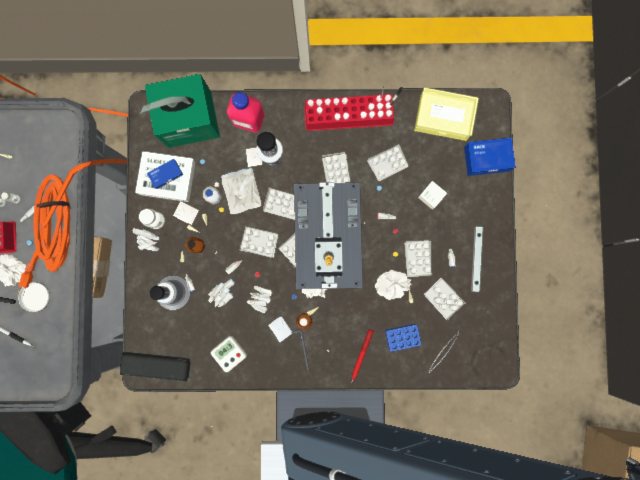

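View pics/side0.png

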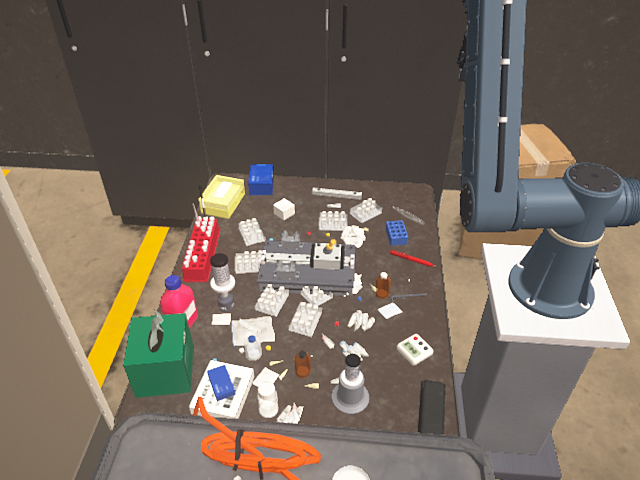

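Top view: the slide plate spans about (295–361, 183–288) with the nipple at (329,259), and the bar is at (477,259). One gun stands in a footed cup at (168,292) and another at (268,147). The next step is to measure with masks and compare the two guns.

```bash
cat > h.py <<'E'
from rig import r, fingers, kin, monitor, read_camera, boxes_of, cut_out
import cv2,numpy as np
def px2w(d,px,z):
    px=np.atleast_2d(px).astype(float);K=d["K"];P=d["pose"]
    v=np.c_[(px[:,0]-K[0,2])/K[0,0],-(px[:,1]-K[1,2])/K[1,1],-np.ones(len(px))]@P[:3,:3].T
    o=P[:3,3]; return o+v*((z-o[2])/v[:,2])[:,None]
def w2px(d,p):
    c=(np.atleast_2d(p)-d["pose"][:3,3])@d["pose"][:3,:3];K=d["K"]
    return np.c_[K[0,2]+K[0,0]*c[:,0]/-c[:,2],K[1,2]+K[1,1]*c[:,1]/c[:,2]]
def rect(m,d,z):
    ys,xs=np.nonzero(m); w=px2w(d,np.c_[xs,ys],z)[:,:2].astype(np.float32)
    return cv2.minAreaRect(w)
def obs():
    o=monitor.observe(); return {k:np.round(o[k],2).tolist() for k in("t","tool_pos","contact_force","width","grasp_force")}
E
python3 - <<'E'
from h import *
d=read_camera("top"); im=d["color"]
for n,z in(("slide_base",44),("stop_bar_mid",16),("carriage",84)):
    for b in cut_out(n,"top")[:2]: print(n,b["score"],b["region"].sum(),rect(b["region"],d,z))
for n in("gun_grip","gun_stand","nipple_tip"):
    for b in cut_out(n,"top")[:2]:
        ys,xs=np.nonzero(b["region"]); print(n,b["score"],xs.min(),xs.max(),ys.min(),ys.max(),len(xs))
a=cv2.resize(im[170:300,280:380],None,fx=4,fy=4,interpolation=2)
b=cv2.resize(im[260:325,130:220],None,fx=4,fy=4,interpolation=2)
s=read_camera("side")["color"]
for n in("gun_grip","gun_stand","nipple_tip"):
    for q in cut_out(n,"side")[:2]:
        ys,xs=np.nonzero(q["region"]); print(n,q["score"],xs.min(),xs.max(),ys.min(),ys.max(),len(xs))
c=cv2.resize(s[240:315,185:275],None,fx=4,fy=4,interpolation=2)
e=cv2.resize(s[345:420,305:395],None,fx=4,fy=4,interpolation=2)
o=np.zeros((600,770,3),np.uint8); o[:520,:400]=a; o[:300,405:765]=c; o[300:600,405:765]=e
cv2.imwrite("pics/z1.png",o)
E
```

```text
slide_base 0.78 7106 ((617.2501831054688, 5.797355651855469), (242.06118774414062, 153.99652099609375), 0.2945120334625244)
slide_base 0.65 333 ((490.084228515625, 377.37823486328125), (51.56301498413086, 37.902732849121094), 89.71209716796875)
stop_bar_mid 0.83 528 ((563.1448364257812, -336.32403564453125), (19.02918815612793, 147.7958221435547), 85.44560241699219)
carriage 0.75 1035 ((565.5958862304688, 3.397500991821289), (58.83463668823242, 83.0151138305664), 89.8065185546875)
gun_grip 0.95 257 282 132 165 667
gun_grip 0.87 150 174 282 302 388
gun_stand 0.75 158 189 276 309 641
nipple_tip 0.92 314 342 237 276 1088
gun_grip 0.73 211 234 253 311 997
gun_grip 0.58 342 362 353 386 512
gun_stand 0.72 332 369 377 413 937
nipple_tip 0.94 311 343 239 268 793
```

View pics/z1.png

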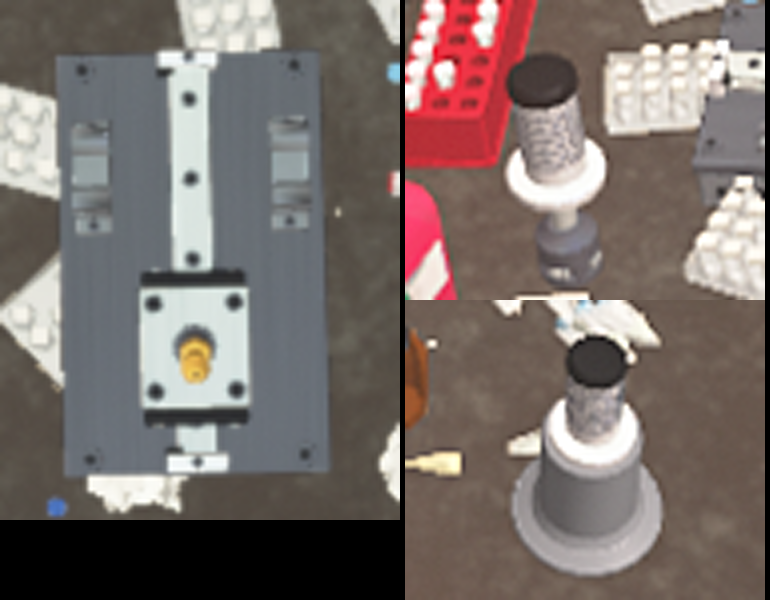

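The crop shows the meant gun in the footed cup at side pixel (353,361). The larger look-alike stands nose-down at (222,262). Plate corners in the crop are (57,57), (320,50), (328,470) and (65,473), the slots are at (91,168) and (290,165), and the nipple tip is near (194,378).

```bash
python3 - <<'E'
from h import *
d=read_camera("top"); im=d["color"]
f=lambda L:np.array(L)/4.+[280-.375,170-.375]
c=px2w(d,f([[57,57],[320,50],[328,470],[65,473]]),44)[:,:2]
print("corners",c.round(1).tolist()); 
xl=(c[0]+c[1]-c[2]-c[3]); yl=(c[0]+c[3]-c[1]-c[2])
print(c.mean(0),np.degrees(np.arctan2(xl[1],xl[0])),np.degrees(np.arctan2(-yl[0],yl[1])),np.hypot(*xl)/2,np.hypot(*yl)/2)
s=px2w(d,f([[91,168],[290,165]]),72)[:,:2]; print("slots",s.round(1).tolist(),s.mean(0), np.degrees(np.arctan2(*(-(s[0]-s[1])[[0]],(s[0]-s[1])[1]))))
print("nipple",px2w(d,f([[194,378]]),121))
# bright/grey bar refine
b=max(cut_out("stop_bar_mid","top"),key=lambda q:q["score"])["region"]
ys,xs=np.nonzero(b); sub=np.zeros_like(b); sub[ys.min()-6:ys.max()+7,xs.min()-8:xs.max()+9]=1
g=im.min(2); m=(g>130)&sub
print("bar thr",m.sum(),rect(m,d,16), rect(b,d,16))
# caps
for cam,(x0,x1,y0,y1) in(("top",(140,182,275,312)),("side",(335,370,345,385))):
    d=read_camera(cam); im=d["color"]; g=im.max(2).astype(float)
    m=np.zeros(g.shape,bool); m[y0:y1,x0:x1]=g[y0:y1,x0:x1]<42
    n,l,st,ce=cv2.connectedComponentsWithStats(m.astype(np.uint8))
    k=1+np.argmax(st[1:,4]); print(cam,st[k],ce[k],px2w(d,ce[k],136),px2w(d,ce[k],131))
    for s in cut_out("gun_stand",cam)[:1]:
        ys,xs=np.nonzero(s["region"]); p=np.array([(xs.min()+xs.max())/2,(ys.min()+ys.max())/2]); print("foot ctr",px2w(d,p,6))
E
```

```text
corners [[734.2, 81.1], [737.5, -68.2], [499.8, -70.5], [498.9, 76.7]]
[617.60406453   4.77583781] 0.800866228653227 0.8091911111529158 236.56217363289576 148.22800288145504
slots [[667.0, 60.7], [668.1, -49.4]] [667.55018832   5.61433289] [0.57842976]
nipple [[548.3633787    4.31464672 121.        ]]
bar thr 457 ((563.335205078125, -337.11785888671875), (17.310094833374023, 148.27369689941406), 85.60668182373047) ((564.1295776367188, -336.2611999511719), (20.888856887817383, 149.86241149902344), 86.39579010009766)
top [159 287   6  11  25] [162.  291.4] [[492.65198446 350.5365211  136.        ]] [[492.64429137 351.93523288 131.        ]]
foot ctr [[489.78384866 358.0914446    6.        ]]
side [356 355   4   5   5] [357.8 357. ] [[482.55499922 357.57003119 136.        ]] [[482.44498185 353.83041725 131.        ]]
foot ctr [[491.56975703 360.99049951   6.        ]]
```

```bash
cat >> h.py <<'E'
def frame(z,y):
    z=np.array(z,float);z/=np.linalg.norm(z);y=np.array(y,float);y-=z*(y@z);y/=np.linalg.norm(y)
    return np.c_[np.cross(y,z),y,z]
def down(deg): a=np.radians(deg); return frame([0,0,-1],[np.cos(a),np.sin(a),0])
YAW=0.75
E
python3 - <<'E'
from h import *
d=read_camera("side"); print("cap",px2w(d,[353,360.4],136))
for s in(0,180):
    for n,p,a in(("pick",[563,-337,177],85.5),("place",[666.5,5.5,300],YAW),("gun",[490,359,261],90)):
        q=kin.ik(p,down(a+s)); print(n,s,None if q is None else np.round(q,1))
    y=np.radians(YAW); X=np.array([np.cos(y),np.sin(y),0]);Y=np.array([-X[1],X[0],0])
    n=-.5*X+[0,0,.866]; q=kin.ik(np.array([607,5,121])+231*n,frame(-n,Y*(1 if s==0 else -1))); print("press",q)
q0=[kin.ik([563,-337,300],down(85.5+s)) for s in(0,180)]
j=[q for q in q0 if q is not None]; j=min(j,key=lambda q:abs(q[5])); s=[0,180][[q is j for q in q0].index(True)]
r.reach([563,-337,300],down(85.5+s)); fingers.move_gripper(45,60); print(s,obs(),r.tip_extent)
d=read_camera("top"); d2=read_camera("side")
cv2.imwrite("pics/a.png",np.hstack([cv2.resize(d["color"][180:340,400:550],None,fx=3,fy=3),cv2.resize(d2["color"][100:260,270:380],None,fx=3,fy=3)]))
E
```

```text
cap [[491.59647105 366.48231381 136.        ]]
pick 0 [ -40.6   49.5   85.    -0.    45.5 -126.1]
place 0 [-9.1 40.3 80.7 -0.  59.  -9.9]
gun 0 [ 25.7  39.7  91.2  -0.   49.2 -64.3]
press [ -14.60688695   25.82384302  114.97415759   37.31367326   12.61787269
 -140.01928188]
pick 180 [-40.6  49.5  85.   -0.   45.5  53.9]
place 180 None
gun 180 [ 25.7  39.7  91.2  -0.   49.2 115.7]
press [-14.60688695  25.82384302 114.97415759  37.31367326  12.61787269
  39.98071812]
180 {'t': 4.09, 'tool_pos': [562.88, -337.21, 300.04], 'contact_force': [1.44, -0.7, 0.32], 'width': 44.81, 'grasp_force': 0.0} 173.4
```

View pics/a.png

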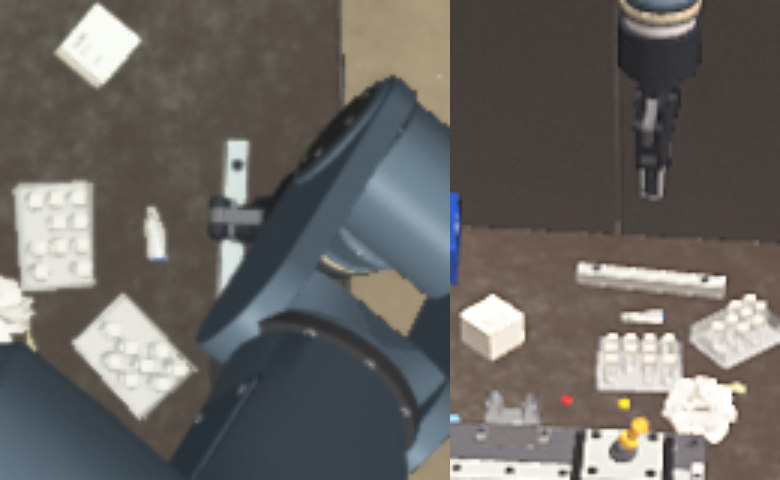

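The gripper straddles the bar mid-length, with the fingers at about (235,217) in the left crop. Picking it up.

```bash
python3 - <<'E'
from h import *
r.movel([563.3,-337,182],feed=150); r.movel([563.3,-337,177],feed=40); print(obs())
fingers.move_gripper(5,60); print(obs())
r.movel([563,-337,350],feed=200); print(obs())
r.reach([666,5.5,350],down(YAW)); print(obs())
r.movel([666,5.5,285],feed=150)
d=read_camera("top"); d2=read_camera("side"); print(obs())
print([b["location"] for b in boxes_of("stop_bar_mid","side")])
cv2.imwrite("pics/b.png",np.hstack([cv2.resize(d["color"][150:310,260:400],None,fx=3,fy=3),cv2.resize(d2["color"][150:310,240:360],None,fx=3,fy=3)]))
E
```

```text
{'t': 5.4, 'tool_pos': [563.37, -337.02, 177.49], 'contact_force': [0.23, -0.46, -0.13], 'width': 45.17, 'grasp_force': 0.0}
{'t': 5.78, 'tool_pos': [563.45, -337.24, 177.61], 'contact_force': [-0.36, -1.07, 3.72], 'width': 14.14, 'grasp_force': 62.19}
{'t': 6.79, 'tool_pos': [562.45, -336.54, 348.4], 'contact_force': [-1.25, -0.27, -2.84], 'width': 14.42, 'grasp_force': 61.51}
{'t': 8.13, 'tool_pos': [666.02, 4.57, 349.44], 'contact_force': [-0.14, -0.77, -2.0], 'width': 14.17, 'grasp_force': 61.49}
{'t': 8.82, 'tool_pos': [666.72, 5.02, 286.43], 'contact_force': [-0.01, -0.0, -2.78], 'width': 14.07, 'grasp_force': 61.49}
[[665.9, 35.1, 124.4], [574.1, 20.3, 83.5]]
```

View pics/b.png

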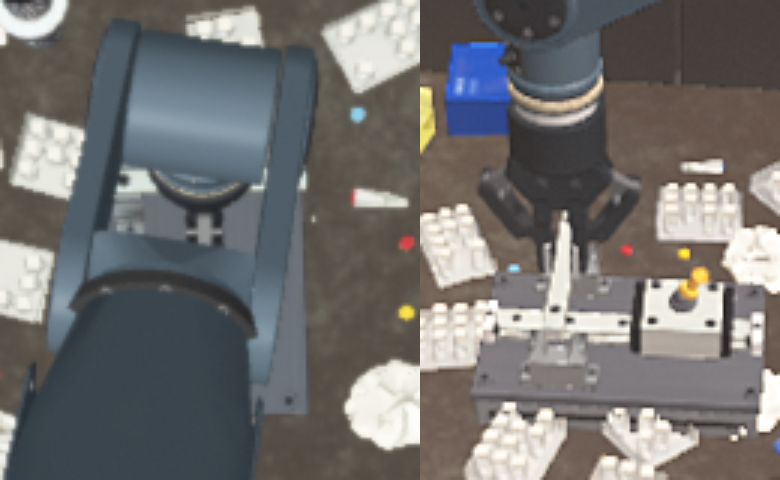

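Held bar is level and its near end sits at side-crop (563,300), above the bracket slot at (562,345). Lowering it while watching the force.

```bash
python3 - <<'E'
from h import *
r.movel([666.2,5.5,264],feed=100); print(obs())
for z in(261,258,255,252,250,249):
    r.movel([666.2,5.5,z],feed=30); o=obs(); print(z,o["tool_pos"],o["contact_force"])
    if o["contact_force"][2]>12: break
d2=read_camera("side")
cv2.imwrite("pics/c.png",cv2.resize(d2["color"][190:300,240:360],None,fx=5,fy=5,interpolation=2))
E
```

```text
{'t': 9.22, 'tool_pos': [665.93, 5.62, 263.57], 'contact_force': [-0.55, 0.89, -1.63], 'width': 13.95, 'grasp_force': 61.49}
261 [666.27, 5.51, 261.22] [-1.06, 0.62, -1.76]
258 [666.16, 5.55, 257.87] [0.36, -0.47, -1.47]
255 [666.15, 5.48, 254.74] [-1.11, -0.14, -3.06]
252 [666.15, 5.48, 251.72] [-0.2, 0.37, -3.12]
250 [666.14, 5.51, 249.85] [0.26, -0.19, -2.78]
249 [666.21, 5.53, 249.62] [-0.89, -1.1, 2.48]
```

View pics/c.png

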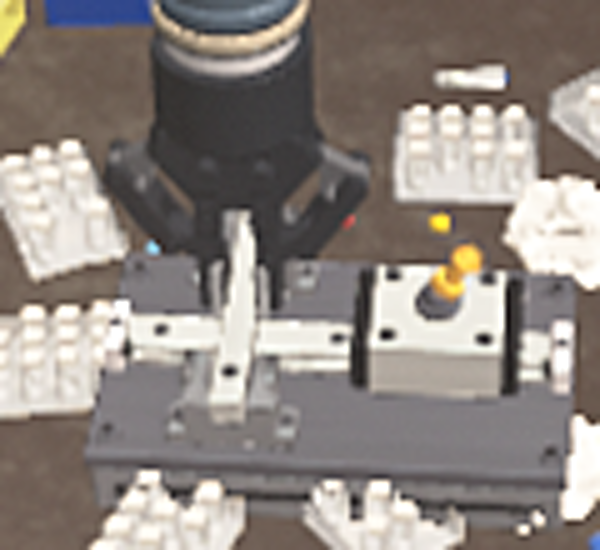

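The bar is seated in both slots: it settled at the expected height with no side load. Releasing it, then pushing the carriage.

```bash
python3 - <<'E'
from h import *
fingers.move_gripper(36,60); r.sleep(0.3); print(obs())
r.movel([666.2,5.5,340],feed=200); 
d2=read_camera("side"); im1=d2["color"]
fingers.move_gripper(0,40)
y=np.radians(YAW); X=np.array([np.cos(y),np.sin(y),0]); O=np.array([618.2,4.9,0])
R=down(YAW-90); P=lambda x,z:O+x*X+[0,0,z]
r.reach(P(-125,340),R); r.movel(P(-125,249),feed=200); print(obs())
x0=-110
r.movel(P(x0,249),feed=80); f0=obs(); print(f0)
for x in list(range(-100,-58,7))+list(range(-58,-46,1)):
    r.movel(P(x,249),feed=60); o=obs(); print(x,o["tool_pos"][0],o["contact_force"])
    if o["contact_force"][0]<-8: break
r.sleep(0.3);print(obs())
d2=read_camera("side");d=read_camera("top")
cv2.imwrite("pics/d.png",np.vstack([cv2.resize(i[190:290,240:380],None,fx=3,fy=3,interpolation=2) for i in(im1,d2["color"])]))
E
```

```text
{'t': 11.42, 'tool_pos': [666.23, 5.48, 248.96], 'contact_force': [0.32, -0.07, 0.61], 'width': 35.68, 'grasp_force': 0.0}
{'t': 14.47, 'tool_pos': [493.77, 3.18, 249.1], 'contact_force': [-0.19, 0.01, 0.72], 'width': 0.22, 'grasp_force': 0.0}
{'t': 14.81, 'tool_pos': [508.89, 3.39, 250.09], 'contact_force': [-0.39, 0.78, 0.75], 'width': 0.36, 'grasp_force': 0.0}
-100 518.58 [-0.45, -0.15, -0.48]
-93 525.63 [0.28, -0.56, -1.35]
-86 532.9 [-0.15, 0.11, 0.29]
-79 540.02 [0.46, 0.34, -0.71]
-72 547.01 [-0.32, 0.25, 0.42]
-65 553.97 [0.17, -0.19, 0.91]
-58 560.96 [-0.3, -1.12, 0.3]
-57 561.35 [-0.58, -0.15, -0.24]
-56 562.02 [-1.09, -0.43, 1.21]
-55 563.12 [-1.18, 0.57, 1.92]
-54 563.99 [-3.1, 0.47, 1.06]
-53 565.01 [-2.99, -0.73, 1.57]
-52 565.43 [-5.66, -1.49, 3.35]
-51 565.82 [-7.67, -2.19, 4.72]
-50 566.2 [-8.27, -1.07, 6.64]
{'t': 19.02, 'tool_pos': [566.18, 4.27, 248.87], 'contact_force': [-9.13, -1.75, 6.71], 'width': 0.0, 'grasp_force': 4.35}
```

View pics/d.png

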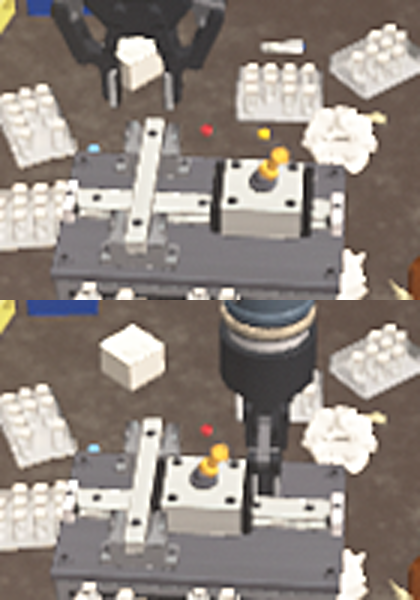

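The carriage rests against the bar (lower crop: the carriage edge meets the bar at (160,490)). Backing off and measuring the nipple and gun.

```bash
python3 - <<'E'
from h import *
y=np.radians(YAW); X=np.array([np.cos(y),np.sin(y),0]); O=np.array([618.2,4.9,0])
r.movel(O-80*X+[0,0,249],feed=100); r.movel(O-110*X+[0,0,400],feed=250)
fingers.move_gripper(60,60)
r.reach([400,230,440],down(90)); print(obs())
T=read_camera("top"); S=read_camera("side")
np.savez("snap.npz",T=T["color"],S=S["color"])
up=lambda i,x0,y0,w,h:cv2.resize(i[y0:y0+h,x0:x0+w],None,fx=8,fy=8,interpolation=cv2.INTER_CUBIC)
n1=w2px(T,[[607,5,121]])[0]; n2=w2px(S,[[607,5,121]])[0]; g1=w2px(T,[[490,360,120]])[0]; g2=w2px(S,[[490,360,120]])[0]
o=[]
for i,p in((T,n1),(S,n2),(T,g1),(S,g2)):
    a=(p-[24,18]).astype(int); print(a); o.append(up(i["color"],a[0],a[1],48,36))
cv2.imwrite("pics/e.png",np.vstack([np.hstack(o[:2]),np.hstack(o[2:])]))
E
```

```text
{'t': 23.19, 'tool_pos': [400.12, 229.87, 439.99], 'contact_force': [-0.06, 0.68, -0.2], 'width': 60.3, 'grasp_force': 0.0}
[303 218]
[287 221]
[135 274]
[329 344]
```

View pics/e.png

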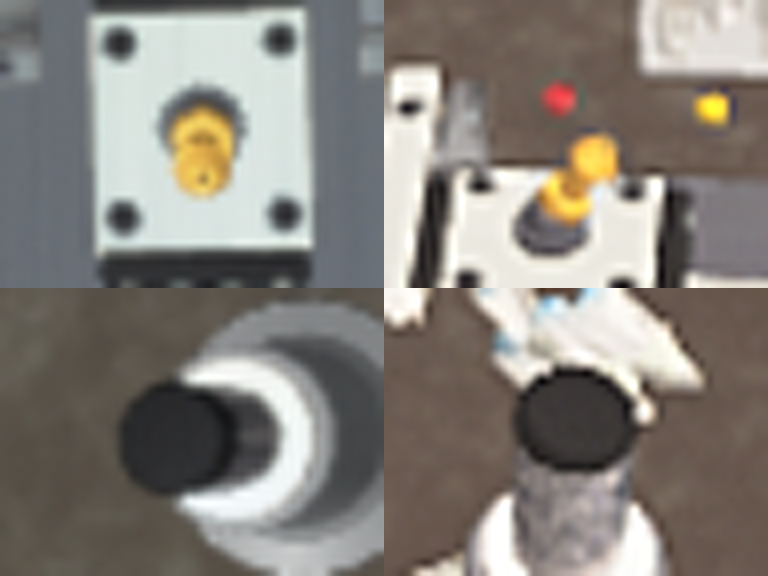

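```bash
cat >> h.py <<'E'
def tri(T,a,S,b):
    A=[];B=[]
    for d,p in((T,a),(S,b)):
        o=d["pose"][:3,3]; v=px2w(d,p,0)[0]-o; v/=np.linalg.norm(v); M=np.eye(3)-np.outer(v,v); A.append(M);B.append(M@o)
    p=np.linalg.lstsq(np.vstack(A),np.hstack(B),rcond=None)[0]; return p,np.linalg.norm(A[0]@p-B[0])
E
python3 - <<'E'
from h import *
T=read_camera("top"); S=read_camera("side")
n=(np.array([303,218])+np.array([203,178])/8-.44, np.array([287,221])+np.array([215,152])/8-.44)
c=(np.array([135,274])+np.array([178,150])/8-.44, np.array([329,344])+np.array([191,121])/8-.44)
for q,z in((n,121),(c,136)): print(tri(T,q[0],S,q[1]),px2w(T,q[0],z),px2w(S,q[1],z))
# bar position check: known seated (666.2,5.5,80)
print(w2px(T,[666.2,5.5,88]))
E
```

```text
(array([601.49791992,   4.49106236, 122.07373951]), np.float64(1.6116032369216804)) [[599.97160828   4.45417127 121.        ]] [[603.23607947   3.17126172 121.        ]]
(array([491.83370544, 361.64058345, 134.82947933]), np.float64(1.0195925738292257)) [[490.81767855 361.31191844 136.        ]] [[492.86571312 362.50605642 136.        ]]
[[327.29932507 210.89468796]]
```

```bash
cat >> h.py <<'E'
_y=np.radians(YAW); X=np.array([np.cos(_y),np.sin(_y),0]); Y=np.array([-X[1],X[0],0])
N=-.5*X+np.array([0,0,np.sqrt(.75)])
E
python3 - <<'E'
from h import *
G=np.array([491.6,361,0]); R=down(90)
r.reach(G+[0,0,350],R); r.movel(G+[0,0,260],feed=150); print(obs())
fingers.move_gripper(20,110); print(obs())
r.movel(G+[0,0,420],feed=200); print(obs())
nip=np.array([601.3,4.6,121.]); p=nip+N*(230+70)
o=[]
for s in(1,-1):
    q=kin.ik(p,frame(-N,s*Y)); print(None if q is None else np.round(q,1)); o.append(q)
print(np.round(monitor.observe()["joint_pos"],1))
E
```

```text
{'t': 24.9, 'tool_pos': [492.03, 360.84, 261.22], 'contact_force': [0.82, -0.01, 0.02], 'width': 59.95, 'grasp_force': 0.0}
{'t': 25.31, 'tool_pos': [492.0, 361.43, 261.59], 'contact_force': [-0.47, 0.25, 5.96], 'width': 26.14, 'grasp_force': 107.56}
{'t': 26.26, 'tool_pos': [490.96, 360.64, 418.27], 'contact_force': [0.12, 0.98, -3.38], 'width': 26.11, 'grasp_force': 108.62}
[ -16.3   16.3  116.7   25.6   19.8 -129.1]
[-16.3  16.3 116.7  25.6  19.8  50.9]
[ 25.8  28.2  83.5  -0.   68.5 -64.2]
```

```bash
python3 - <<'E'
from h import *
nip=np.array([601.3,4.6,121.]); 
r.reach(nip+N*(231+45),frame(-N,Y)); print(obs())
T=read_camera("top"); S=read_camera("side")
a=(w2px(T,nip)[0]-[40,45]).astype(int); b=(w2px(S,nip+20*N)[0]-[30,45]).astype(int); print(a,b)
g=lambda d,a:cv2.resize(d["color"][a[1]:a[1]+75,a[0]:a[0]+60],None,fx=6,fy=6,interpolation=2)
cv2.imwrite("pics/f.png",np.hstack([g(T,a),g(S,b)]))
for n,d in(("T",T),("S",S)):
  print(n,[w2px(d,p)[0].round(1).tolist() for p in(nip,nip+N*45,nip+N*26,nip+N*121)])
E
```

```text
{'t': 27.62, 'tool_pos': [463.59, 3.16, 359.85], 'contact_force': [0.06, 0.12, -2.71], 'width': 26.01, 'grasp_force': 108.81}
[287 194] [288 189]
T [[327.9, 239.2], [328.1, 248.5], [328.0, 244.5], [328.4, 265.7]]
S [[314.2, 240.0], [323.4, 228.4], [319.5, 233.3], [339.9, 207.6]]
```

View pics/f.png

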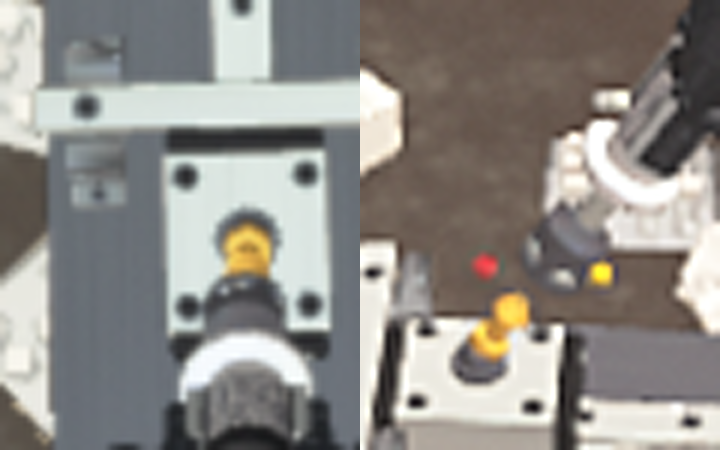

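The gun axis lines up with the nipple: the collar is at (633,163) against a predicted (631,163), and the tip at (515,303) against (517,306). Pressing on in steps.

```bash
cat > press.py <<'E'
from h import *
import sys
a,b,st,fmax=map(float,sys.argv[1:5]); off=np.array([float(v) for v in sys.argv[5:8]]) if len(sys.argv)>5 else np.zeros(3)
nip=np.array([601.3,4.6,121.])+off; f0=np.array([0,0,-3.0])
for s in np.arange(a,b-1e-6,-st):
    r.movel(nip+N*(231.6+s),feed=40); r.sleep(0.1)
    F=np.mean([monitor.observe()["contact_force"] for _ in range(3)],0)-f0
    o=monitor.observe(); e=(o["tool_pos"]-nip)@N-231.6
    print(round(s,1),"act",round(e,1),"axial",round(F@N,1),"X",round(F@np.cross(Y,N),1),"Y",round(F@Y,1))
    if F@N>fmax: break
print(obs()["t"])
E
python3 press.py 30 4 2 11
```

```text
30.0 act 30.0 axial -0.2 X -0.5 Y 0.5
28.0 act 28.0 axial 0.4 X -0.8 Y 0.5
26.0 act 26.0 axial -0.6 X 0.3 Y 0.4
24.0 act 24.0 axial -1.1 X 0.8 Y 0.6
22.0 act 22.0 axial -0.8 X 0.1 Y -0.4
20.0 act 20.0 axial -0.9 X 0.4 Y -0.4
18.0 act 18.0 axial -0.3 X -0.8 Y 0.2
16.0 act 16.0 axial -0.8 X -0.3 Y -0.2
14.0 act 14.0 axial -0.7 X -0.6 Y -0.3
12.0 act 12.0 axial -0.8 X 0.3 Y 0.3
10.0 act 10.0 axial -1.1 X -0.1 Y -0.1
8.0 act 8.0 axial 0.7 X 0.1 Y -1.5
6.0 act 5.9 axial -0.6 X 0.1 Y -0.9
4.0 act 3.5 axial -7.9 X -1.7 Y -1.0
32.88
```

```bash
python3 press.py 3.5 -6 1 13
```

```text
3.5 act 3.2 axial -8.8 X -1.6 Y -1.1
2.5 act 2.6 axial -5.4 X -3.4 Y -3.1
1.5 act 1.7 axial -1.9 X -3.7 Y -1.1
0.5 act 0.7 axial 1.6 X -0.5 Y -0.7
-0.5 act 0.4 axial 10.6 X -0.5 Y 0.2
-1.5 act -0.4 axial 13.1 X -0.1 Y 0.2
34.98
```

It snapped on, with the jaw pull visible, and the spring is starting to yield at 13 N. Compressing by about 11 mm.

```bash
python3 press.py -3.5 -12.5 1.5 17.6; python3 - <<'E'
from h import *
r.sleep(.5); print(obs())
T=read_camera("top"); S=read_camera("side"); nip=np.array([601.3,4.6,121.])
a=(w2px(T,nip)[0]-[40,45]).astype(int); b=(w2px(S,nip+20*N)[0]-[35,45]).astype(int)
g=lambda d,a:cv2.resize(d["color"][a[1]:a[1]+75,a[0]:a[0]+60],None,fx=6,fy=6,interpolation=2)
cv2.imwrite("pics/g.png",np.hstack([g(T,a),g(S,b)]))
E
```

```text
-3.5 act -2.3 axial 14.1 X -0.4 Y -0.8
-5.0 act -3.8 axial 14.4 X -1.1 Y 0.7
-6.5 act -5.2 axial 14.2 X -0.5 Y -0.7
-8.0 act -6.7 axial 15.6 X -1.1 Y -0.9
-9.5 act -8.1 axial 16.5 X 0.2 Y -0.2
-11.0 act -9.5 axial 16.9 X -0.6 Y -0.3
-12.5 act -11.0 axial 17.9 X 0.2 Y -0.3
37.42
{'t': 37.92, 'tool_pos': [491.4, 3.3, 312.36], 'contact_force': [-8.86, 0.42, 11.88], 'width': 26.11, 'grasp_force': 109.78}
```

View pics/g.png

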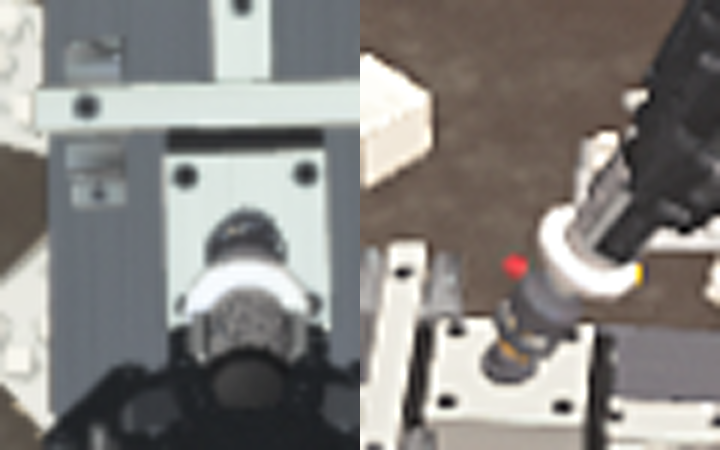

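The coupler encloses the nipple head at (515,335), the collar has moved close behind it, and the carriage end cap touches the bar. The force rise matches roughly 10–11 mm of spring travel, so I'm handing in.

```bash
python3 -c "
from h import *
print(r.job_done())"
```

```text
the job is handed in; nothing more can be done
None
```

I handed the job in at about 38 s, with no verdict returned: the bar is in both slots, the carriage is against it, and the gripped gun is snapped onto the nipple, its spring in about 10–11 mm judging by arm travel and push force.

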